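# Set out the stacked singing bowls and their striker

## Robot

A 6-joint arm with a two-finger parallel gripper is mounted at the origin on the work surface. World frame = base frame: x ahead of the robot, y to its left, z up, the work surface at z = 0. Lengths are in m, angles in rad, forces in N, time in s.
With the tool pointing down it reaches from about 0.225 to 0.875 m from the base axis. Payload 3.4 kg.
Tool frame: the origin (TCP) lies between the finger pads; the fingertips stand 8 mm ahead of it and the grasp point (between the pads) lies 11 mm behind it; z points along the fingers, y is the line along which they close (so a half turn about z gives the same grasp; the last joint's range is limited). The gripper opens to 85 mm and grips with 20 to 120 N. Pads are 22 mm wide; open, the fingers measure 114 mm over their backs; the gripper's body (76 mm by 85 mm) begins 54 mm behind the grasp point. The pads swing forward as they close: fully open they stand 13 mm farther back than shut.
Start: joints at [-1.28, 0.276, 1.505, -0, 1.361, -0.121], TCP at [0.23, -0.527, 0.239] pointing down, gripper open.
Joint ranges: [-2.89, 2.89], [-0.75, 2.08], [0.22, 2.7], [-1.18, 4.32], [0.11, 2.71], [-2.7, 2.7]. Speed limits (rad/s): [2.57, 2.57, 3.14, 3.14, 3.14, 3.14].

## Interface

Orientations are given as a unit quaternion [w, x, y, z].
In Python, from rig import manip, optics, finder gives the robot as it stands.
- The arm moves only by the tool servo_tool, never from a script. Its argument "increments" is a list of rows, each a list of 7 numbers: the shift along the tool's x, y, z in cm, then the turn, a rotation vector about the tool's x, y, z in degrees, then the closure, from -1 (fully open) to 1 (shut). In form: [[x, y, z, rx, ry, rz, gripper], ...]. A call has exactly 5 rows; each row shifts and turns the commanded pose from where the row before left it, along the tool's axes as they then stand; what a row does not reach is not made up. A row lasts 1/10 s, in which the tool goes at most 50 mm and 8.59 degrees, less where a joint would pass 70% of its speed; a pose out of reach is approached as far as the arm can. A call is refused whole if a number of a shift passes 5 or a number of a turn 8.59, either way. A call with a gripper value outside its range is refused whole. The fingers move at their own pace and stop on an object; "squeeze" is the grip in N (left out, the last holds). Time passes only in rows, so rows that do not move let the fingers close, or fill a call up. It gives the time, the measured TCP pose, the force, the opening and the grip force at its end, in the units of the state.
- manip.get_state(): the state, without advancing time (a new reading comes with each control period).
- optics.get_image(name): name is "scene" or "top" or "wrist"; returns the picture (420x560x3 uint8, red, green, blue); there is no depth.
- optics.get_calibration(name): a dict with "fov_y" (degrees; the focal length in pixels is half the picture's height over the tangent of half this angle, whatever the lens; pixels are square), "cx", "cy" (the principal point, pixels), "dist_coeffs" ([k1, k2, p1, p2, k3] as OpenCV has them; the pictures are not rectified), "world_to_cam" (4x4, takes a point from world to camera coordinates). Camera axes: x right, y down, z forward; pixel columns grow to the right and rows downward; lengths in m; the calibration is good to about 2 mm. A picture is of the moment at which its call begins: read the wrist's pose just before it. get_calibration takes no time and is no camera call; for the wrist camera it gives the pose at the moment of the call.
- manip.sign_off(): hands the job in; it is judged then, once.
Trained networks look in the newest picture that a camera, given by its name, has taken for a name from the list of things; names that differ only in an ending like _2 or _b are one class to them, and where a whole thing is asked for, a point or a joint stands for the part that bears it (a point fixed in the world has none). Each returns a list of dicts, best first, with "p" (0 to 1); they miss things now and then, are a little off and sometimes report something else, mostly with a low value. They report only what shows in the picture. A call takes as long as a camera call. They do not tell look-alikes from the thing itself.
- finder.silhouettes(label, camera): "region" (420x560 bool, what is visible of it) and "box" ([centre column, centre row, width, height] in pixels, round what is visible of it).
- finder.tip_of(label, camera): "at" ([column, row] in pixels: a listed point, or the origin of a listed thing).
The state is a dict: "clock": time; "qpos": joint angles; "qd": joint speeds; "effort": joint torques, N m; "position": TCP position; "ee_rot": TCP orientation; "contact_force": force on the tool from outside, world axes, zero at the start; "moment": the same for the moment, N m; "width": finger opening in m; "gripper_force": force on a finger pad.
Only numpy, scipy, OpenCV 4.12 (cv2) and the standard library are available. Lean on these libraries where they do the work, as an engineer would, in place of code of your own. Each camera call takes 0.05 s, during which the arm holds its last target. There are 200 camera calls.

## Task

Set this singing-bowl set out for display: take the stack of three bowls apart and stand each one upright in the recess of the wooden stand of its own size (large bowl on the large stand, middle on middle, small on small), and lay the striker level in the crossed-leg rest. Set the bowls down, do not drop them or knock them over, and leave the turquoise pot and the hand bell where they stand.

Things in the scene. Friction and masses are not known exactly. Their poses are not given: they have to be found in the camera images.
- bowl_large_centre (a point): The large of three bronze singing bowls, 44 mm high, about 420 g: flat foot 40 mm across, belly 68 mm across 16 to 29 mm above the foot (grip here, from outside), rim 58 mm across, wall 5 mm. Bottom of the stack, on the table. The point is on its axis half-way up, 22 mm above its underside; z is its axis, upward.
- bowl_middle_centre (a point): The middle of three bronze singing bowls, 40 mm high, about 270 g: flat foot 32 mm across, belly 56 mm across 15 to 27 mm above the foot (grip here, from outside), rim 48 mm across, wall 4.5 mm. Starts with its lowest 8 mm loose in the large bowl's mouth: centre 56 mm above the table, 12 mm above the large bowl's rim. The point is on its axis half-way up, 20 mm above its underside; z is its axis, upward.
- bowl_small_centre (a point): The small of three bronze singing bowls, 36 mm high, about 150 g: flat foot 26 mm across, belly 44 mm across 13 to 24 mm above the foot (grip here, from outside), rim 38 mm across, wall 4 mm. Starts on top, its lowest 8 mm loose in the middle bowl's mouth: centre 86 mm above the table, 10 mm above the middle bowl's rim. The point is on its axis half-way up, 18 mm above its underside; z is its axis, upward.
- stand_large: The large of three turned wooden display stands, fixed to the table: a disc 90 mm across and 11 mm high, with a flat round recess 66 mm across and 5 mm deep in its top, in which the foot of the large bowl stands. Origin at the centre of its underside on the table; the recess floor is 6 mm above it.
- stand_middle: The middle of three turned wooden display stands, fixed to the table: a disc 74 mm across and 11 mm high, with a flat round recess 56 mm across and 5 mm deep in its top, in which the foot of the middle bowl stands. Origin at the centre of its underside on the table; the recess floor is 6 mm above it.
- stand_small: The small of three turned wooden display stands, fixed to the table: a disc 60 mm across and 11 mm high, with a flat round recess 47 mm across and 5 mm deep in its top, in which the foot of the small bowl stands. Origin at the centre of its underside on the table; the recess floor is 6 mm above it.
- striker_centre (a point): The wooden striker: a plain round stick 22 mm across and 150 mm long, about 70 g, one half bare wood and the other half wrapped in dark brown leather, lying on the table. The point is at its middle, on its axis; x runs along the stick, towards the leather half.
- rest_cradle (a point): The striker's rest, fixed: two upright X shapes of pale wooden slats, 49 mm high, 80 mm apart, joined by an 8 mm bar at their crossings 25 mm up. Their upper Vs (about 38 mm wide at the top) hold the striker level; the 70 mm between the Xs is free. The point is where the middle of the striker's axis comes to lie, 46 mm above the table; x runs along the lying striker (either way round will do).
- pot_centre (a point): Bystander: a round turquoise trinket pot with brass bands, 64 mm across, 46 mm high; the point is at its middle.
- bell_centre (a point): Bystander: a brass hand bell standing on its mouth with its handle up, 50 mm across, 86 mm high; the point is on its axis half-way up.
Not all that is in view belongs to the job. Leave any red look-alike of the part that bears bowl_small_centre alone.

How it is judged:
At the end, for the whole second after the job is handed in: Each bowl stands at rest on the stand of its own size: within 14 mm of its centre, 3 mm of its seated height and 0.08 rad of upright. The striker lies at rest in its rest: middle within 20 mm sideways and 6 mm in height of the cradle point, 0.12 rad of its direction (horizontal distance between bowl_large_centre and stand_large below 0.014 m and z of bowl_large_centre in the frame of stand_large between 0.025 and 0.031 m and angle between each of bowl_large_centre, bowl_middle_centre, bowl_small_centre's own z axis and vertical below 0.08 rad and linear speed of each of bowl_large, bowl_middle, bowl_small, striker below 0.02 m/s and horizontal distance between bowl_middle_centre and stand_middle below 0.014 m and z of bowl_middle_centre in the frame of stand_middle between 0.023 and 0.029 m and horizontal distance between bowl_small_centre and stand_small below 0.014 m and z of bowl_small_centre in the frame of stand_small between 0.021 and 0.027 m and horizontal distance between striker_centre and rest_cradle below 0.02 m and z of striker_centre in the frame of rest_cradle between -0.006 and 0.006 m and angle between the x axis of striker_centre and the x axis of rest_cradle, either way round below 0.12 rad); the robot touches nothing.
It fails at once if a bowl is knocked over (tips more than about 50 degrees) (angle between any of bowl_large_centre, bowl_middle_centre, bowl_small_centre's own z axis and vertical above 0.9 rad).
It fails at once if a bowl is dropped or slammed on its stand (still faster than 0.5 m/s within its last 20 mm) ((linear speed of bowl_large above 0.5 m/s and horizontal distance between bowl_large_centre and stand_large below 0.03 m and z of bowl_large_centre in the frame of stand_large below 0.048 m) or (linear speed of bowl_middle above 0.5 m/s and horizontal distance between bowl_middle_centre and stand_middle below 0.03 m and z of bowl_middle_centre in the frame of stand_middle below 0.046 m) or (linear speed of bowl_small above 0.5 m/s and horizontal distance between bowl_small_centre and stand_small below 0.03 m and z of bowl_small_centre in the frame of stand_small below 0.044 m)).
It fails at once if the turquoise pot or the bell is moved more than 20 mm (distance of any of pot_centre, bell_centre from where it was at the start of the episode above 0.02 m).
It also fails if it takes over 115 s, if anything falls off the work surface, if the arm or the gripper's body presses on something with over 40 N, if the wrist force passes 120 N, or if a joint passes its speed limit or range.

## Working session

There is one attempt and no reset: what is moved stays moved. The work goes in short steps, Python scripts to look and compute and a tool call to move; the robot and the scene stay as the last step left them, time stands still between calls to the robot, and variables do not carry over. Pictures are saved under pics/ and viewed, at most 14 in all, crops included, and the job is handed in when it is done.

Besides the shell and the picture viewer there is one more tool, called after "Emit:" as name([rows], argument=value, ...), one row to a line, values as JSON. servo_tool: Moves the arm, as the interface text tells. Its arguments: {"type":"object","properties":{"increments":{"type":"array","items":{"type":"array","items":{"type":"number"}}},"squeeze":{"type":"number"}},"required":["increments"]}

```bash
mkdir -p pics; ls
python3 - <<'E'
from rig import manip, optics, finder
import cv2,numpy as np
print(manip.get_state())
a=[]
for n in("scene","top"):
    im=optics.get_image(n); cv2.imwrite(f"pics/{n}0.png",im[:,:,::-1])
    c=optics.get_calibration(n); print(n,c)
    for l in ["bowl_large_centre","bowl_middle_centre","bowl_small_centre","stand_large","stand_middle","stand_small","striker_centre","rest_cradle","pot_centre","bell_centre"]:
        print(l,[(np.round(d["at"],1),round(d["p"],2)) for d in finder.tip_of(l,n)[:3]])
E
```

```text
pics
{'clock': 0.0, 'qpos': array([-1.28000447e+00,  2.76612625e-01,  1.50613507e+00, -4.48033633e-06,
        1.36069091e+00, -1.20975862e-01]), 'qd': array([-0.0001055 ,  0.00076066, -0.00057488,  0.00103592, -0.00120112,
       -0.00053868]), 'effort': array([ 2.82283640e-03, -4.16777515e+01, -2.45805502e+01,  3.41581244e-04,
        1.07971154e-02,  1.82149114e-05]), 'position': array([ 0.22999116, -0.52644324,  0.23842887]), 'ee_rot': array([-9.19463600e-04,  9.78880164e-01,  2.04432806e-01, -8.04563607e-05]), 'contact_force': array([0.29042653, 0.57092366, 0.48850135]), 'moment': array([-0.00071277, -0.02104987, -0.01393186]), 'gripper_force': 0.0, 'width': 0.08531170650166801}
scene {'fov_y': 56.84544404366679, 'cx': 283.61499167992173, 'cy': 211.21362105865035, 'dist_coeffs': array([-0.01765891,  0.        ,  0.        ,  0.        ,  0.        ]), 'world_to_cam': array([[ 0.28111124,  0.95967385,  0.00160157, -0.10705084],
       [ 0.55946037, -0.16252281, -0.81276714, -0.20541796],
       [-0.77973109,  0.229374  , -0.58258648,  1.32701152],
       [ 0.        ,  0.        
[... 1057 characters left out ...]
0.        ,  0.        ,  0.        ,  1.        ]])}
bowl_large_centre [(array([339.4, 174.8]), 0.64), (array([338.4, 174.8]), 0.53)]
bowl_middle_centre [(array([339.9, 174.4]), 0.54), (array([263.1, 250.4]), 0.2)]
bowl_small_centre [(array([418.7, 154.9]), 0.88), (array([371.3, 238. ]), 0.86), (array([385.3, 177.5]), 0.74)]
stand_large [(array([261. , 175.9]), 0.89), (array([263.5, 246.9]), 0.68), (array([340.7, 166.7]), 0.52)]
stand_middle [(array([202.3, 181. ]), 0.82)]
stand_small [(array([321. , 247.2]), 0.81)]
striker_centre [(array([410. , 239.7]), 0.58)]
rest_cradle [(array([121.3, 227.6]), 0.64)]
pot_centre [(array([218.6, 253.1]), 0.61)]
bell_centre [(array([262.2, 248.4]), 0.68)]
```

View pics/scene0.png

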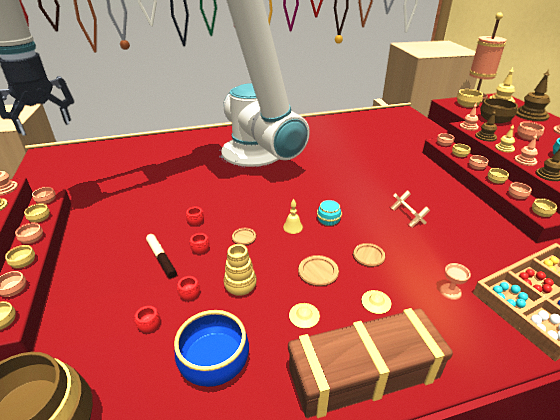

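View pics/top0.png

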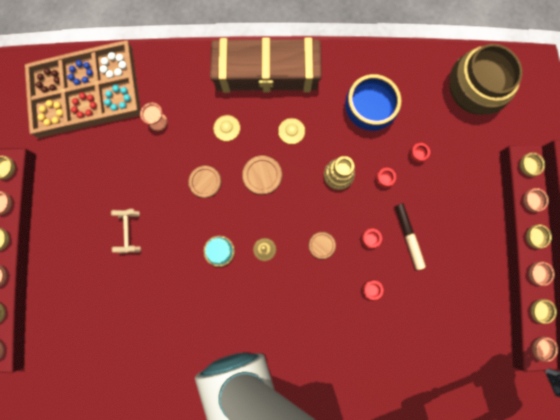

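The scene and top views agree. The stack is at scene (240,270) / top (340,172). Stands in the top view are large (262,175), middle (205,181) and small (322,245). The striker runs from (402,206) to (420,268), and the rest's Xs are at (125,213) and (126,249). The red bowls are decoys.

```bash
cat > h.py <<'E'
from rig import manip, optics, finder
import cv2,numpy as np
from scipy.spatial.transform import Rotation as R
def K(c):
    f=210/np.tan(np.radians(c["fov_y"]/2)); return np.array([[f,0,c["cx"]],[0,f,c["cy"]],[0,0,1.]])
def ray(c,p):
    u=cv2.undistortPoints(np.array([[p]],float),K(c),c["dist_coeffs"])[0,0]
    M=c["world_to_cam"]; o=-M[:3,:3].T@M[:3,3]; return o,M[:3,:3].T@np.array([u[0],u[1],1])
def onz(c,p,z):
    o,d=ray(c,p); return (o+d*(z-o[2])/d[2])[:2]
def proj(c,P):
    M=c["world_to_cam"]; return cv2.projectPoints(np.atleast_2d(P).astype(float),cv2.Rodrigues(M[:3,:3])[0],M[:3,3],K(c),c["dist_coeffs"])[0][:,0]
E
python3 - <<'E'
from h import *
S=optics.get_calibration("scene");T=optics.get_calibration("top")
for n in("scene","top"): optics.get_image(n)
def cen(l,n):
    return [(np.round(d["box"],0),round(d["p"],2)) for d in finder.silhouettes(l,n)[:3]]
for l,ps,pt,z in [("large stack",(242.7,279.4),(339.4,174.8),.022),("stL",(318.9,272.1),(261,175.9),.0),("stM",(369.7,257.8),(202.3,181),0),("stS",(244.1,237.8),(321,247.2),0),("strik",(161.4,258),(410,239.7),.011),("rest",(412.2,204.1),(121.3,227.6),.046),("pot",(328.6,214),(218.6,253.1),.023),("bell",(296.2,214),(262.2,248.4),.043),("smallrim",(237.5,251),(344.5,166),.104)]:
    print(l,onz(S,ps,z).round(4),onz(T,pt,z).round(4))
for l,z,s in [("stand_large",.011,0),("stand_middle",.011,0),("stand_small",.011,0)]:
  for n,c in(("scene",S),("top",T)):
    for d in finder.silhouettes(l,n)[:1]:
        m=d["region"].astype(np.uint8); ys,xs=np.nonzero(m); e=cv2.fitEllipse(np.stack([xs,ys],1)[cv2.convexHull(np.stack([xs,ys],1).astype(np.int32),returnPoints=False)[:,0]].astype(np.float32))
        print(l,n,round(d["p"],2),onz(c,e[0],.008).round(4))
for n,c in(("scene",S),("top",T)):
    d=finder.silhouettes("striker_centre",n)[0]; m=d["region"]; ys,xs=np.nonzero(m)
    P=np.array([onz(c,p,.013) for p in zip(xs,ys)]); u=np.linalg.svd(P-P.mean(0),full_matrices=False)[2][0]; t=(P-P.mean(0))@u
    print("striker",n,d["p"],P.mean(0)+u*(t.max()+t.min())/2,np.degrees(np.arctan2(u[1],u[0])),np.ptp(t))
for p,q in [((125,213),(126,249))]: print("rest ends",onz(T,p,.049),onz(T,q,.049))
print("rest bar scene",onz(S,(401,199),.049),onz(S,(420,217),.049))
E
```

```text
large stack [ 0.6072 -0.1549] [ 0.6053 -0.164 ]
stL [0.6108 0.0136] [0.6085 0.0116]
stM [0.6001 0.1422] [0.5976 0.1456]
stS [ 0.4485 -0.1206] [ 0.4458 -0.1219]
strik [ 0.4799 -0.3164] [ 0.4599 -0.3202]
rest [0.4914 0.3094] [0.487  0.3122]
pot [0.4428 0.1016] [0.433  0.1028]
bell [0.4458 0.0133] [0.4418 0.0073]
smallrim [ 0.6098 -0.1607] [ 0.6054 -0.1631]
stand_large scene 0.66 [0.6133 0.0097]
stand_large top 0.85 [0.6099 0.0104]
stand_middle scene 0.96 [0.5976 0.1399]
stand_middle top 0.85 [0.595  0.1395]
stand_small scene 0.72 [ 0.453  -0.1234]
stand_small top 0.65 [ 0.4495 -0.1227]
striker scene 0.67 [ 0.47144121 -0.31903287] 17.088580425516486 0.1651689221021211
striker top 0.92 [ 0.4680867  -0.31876451] -162.79382293335124 0.14834295309988632
rest ends [0.51836744 0.30427016] [0.44068521 0.29883107]
rest bar scene [0.46646892 0.29105653] [0.5490893  0.29492342]
```

Emit:
servo_tool([
  [0, 0, 0, 0, 0, 7.87, -1],
  [0, 0, 0, 0, 0, 7.87, -1],
  [0, 0, 0, 0, 0, 7.87, -1],
  [3.5, -3.5, 0, 0, 0, 0, -1],
  [3.5, -3.5, 0, 0, 0, 0, -1],
])

```text
clock: 2.1
position: [0.3003, -0.4571, 0.2391]
ee_rot: [0.0, 1.0, -0.002, 0.0]
contact_force: [1.2, -0.8, 0.3]
width: 0.0857
gripper_force: 0.0
```

Emit:
servo_tool([
  [3.5, -3.5, 0, 0, 0, 0, -1],
  [3.5, -3.4, 0, 0, 0, 0, -1],
  [3.5, -3.4, 0, 0, 0, 0, -1],
  [3.5, -3.4, 0, 0, 0, 0, -1],
  [3.5, -3.4, 0, 0, 0, 0, -1],
])

```text
clock: 2.6
position: [0.4765, -0.2845, 0.2396]
ee_rot: [0.0, 1.0, -0.0, 0.0]
contact_force: [-0.3, -0.8, -0.2]
width: 0.0857
gripper_force: 0.0
```

Emit:
servo_tool([
  [2.9, -3.1, 0, 0, 0, 0, -1],
  [2.9, -3.1, 0, 0, 0, 0, -1],
  [2.9, -3.1, 0, 0, 0, 0, -1],
  [2.9, -3.1, 0, 0, 0, 0, -1],
  [0, 0, 0, 0, 0, 0, -1],
])

```text
clock: 3.1
position: [0.5945, -0.1579, 0.239]
ee_rot: [-0.001, 1.0, 0.002, 0.001]
contact_force: [-1.5, -0.3, 0.2]
width: 0.0856
gripper_force: 0.0
```

```bash
cat >> h.py <<'E'
def pose():
    s=manip.get_state(); q=s["ee_rot"]; r=R.from_quat([q[1],q[2],q[3],q[0]]); x=r.apply([1,0,0]); z=r.apply([0,0,1])
    print("t",round(s["clock"],2),"pos",s["position"].round(4),"psi",np.degrees(np.arctan2(x[1],x[0])).round(2),"z",z.round(3),"w",round(s["width"],4),"f",s["gripper_force"],s["contact_force"].round(1))
E
python3 - <<'E'
from h import *
pose()
W=optics.get_calibration("wrist"); im=optics.get_image("wrist"); cv2.imwrite("pics/w1.png",im[:,:,::-1])
print(W)
for l,z in [("bowl_large_centre",.022),("bowl_middle_centre",.056),("bowl_small_centre",.086),("stand_small",0),("stand_large",0)]:
    print(l,[(np.round(d["at"],1),round(d["p"],2),onz(W,d["at"],z).round(4)) for d in finder.tip_of(l,"wrist")[:3]])
E
```

```text
t 3.1 pos [ 0.5945 -0.1579  0.239 ] psi 0.28 z [ 0.002  0.002 -1.   ] w 0.0856 f 0.0 [-1.5 -0.3  0.2]
{'fov_y': 71.74412860820017, 'cx': 277.0709854473322, 'cy': 203.50890726057006, 'dist_coeffs': array([-0.06307884,  0.        ,  0.        ,  0.        ,  0.        ]), 'world_to_cam': array([[ 4.97804128e-03, -9.99984552e-01, -2.47282488e-03,
        -1.59745677e-01],
       [-9.60680013e-01, -5.46885542e-03,  2.77604041e-01,
         5.34672578e-01],
       [-2.77613276e-01,  9.93669066e-04, -9.60692397e-01,
         5.43107897e-01],
       [ 0.00000000e+00,  0.00000000e+00,  0.00000000e+00,
         1.00000000e+00]])}
bowl_large_centre [(array([ 94. , 288.7]), 0.19, array([0.4357, 0.1038]))]
bowl_middle_centre [(array([280.1, 176. ]), 0.76, array([ 0.6053, -0.1602]))]
bowl_small_centre [(array([279.6, 179.8]), 0.93, array([ 0.6071, -0.1595])), (array([431.4, 130.7]), 0.92, array([ 0.6573, -0.3077])), (array([363.5, 175. ]), 0.73, array([ 0.6126, -0.2438]))]
stand_small [(array([252.8, 279. ]), 0.7, array([ 0.4431, -0.1223]))]
stand_large [(array([148.8, 161.8]), 0.63, array([0.613 , 0.0104])), (array([392.3, 263.8]), 0.18, array([ 0.468 , -0.3234]))]
```

View pics/w1.png

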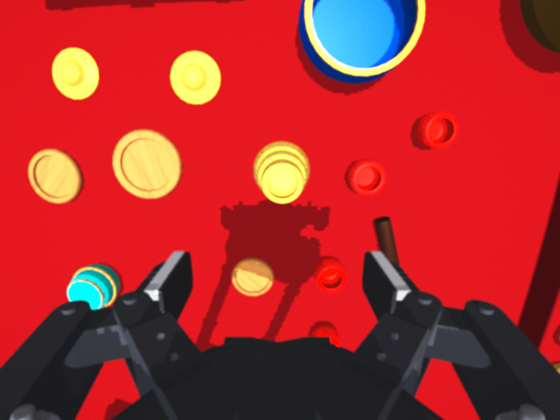

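The stack is at wrist pixel (282,178), which gives (0.607,-0.160). The small stand is at (253,277) and the large stand at (147,163). The red look-alikes are well to the side, so I'm descending on the small bowl.

Emit:
servo_tool([
  [1.25, 0.25, 3, 0, 0, 0, -1],
  [0, 0, 3.5, 0, 0, 0, -1],
  [0, 0, 3.5, 0, 0, 0, -1],
  [0, 0, 3.3, 0, 0, 0, -1],
  [0, 0, 2, 0, 0, 0, -1],
], squeeze=30)

```text
clock: 3.9
position: [0.6015, -0.1653, 0.0838]
ee_rot: [-0.001, 1.0, -0.001, -0.002]
contact_force: [0.3, 0.5, -0.7]
width: 0.0853
gripper_force: 0.0
```

Emit:
servo_tool([
  [0, 0, 0, 0, 0, 0, 0.2],
  [0, 0, 0, 0, 0, 0, 0.2],
  [0, 0, 0, 0, 0, 0, 0.5],
  [0, 0, 0, 0, 0, 0, 0.5],
  [0, 0, 0, 0, 0, 0, 0.5],
], squeeze=30)

```text
clock: 4.4
position: [0.6047, -0.1645, 0.0882]
ee_rot: [0.0, 1.0, -0.0, 0.002]
contact_force: [-0.1, 2.7, 4.6]
width: 0.0418
gripper_force: 30.4
```

Run:
```python
from h import *
pose()
im=optics.get_image("scene"); cv2.imwrite("pics/s2.png",cv2.resize(im[180:320,150:340,::-1],None,fx=4,fy=4,interpolation=cv2.INTER_CUBIC))
pose()
```

```text
t 4.4 pos [ 0.6047 -0.1645  0.0882] psi -0.02 z [ 0.003 -0.001 -1.   ] w 0.0418 f 30.440249727107584 [-0.1  2.7  4.6]
t 4.45 pos [ 0.6047 -0.1645  0.0881] psi -0.01 z [ 0.003 -0.001 -1.   ] w 0.042 f 30.523312878794968 [0.3 1.1 5.2]
```

View pics/s2.png

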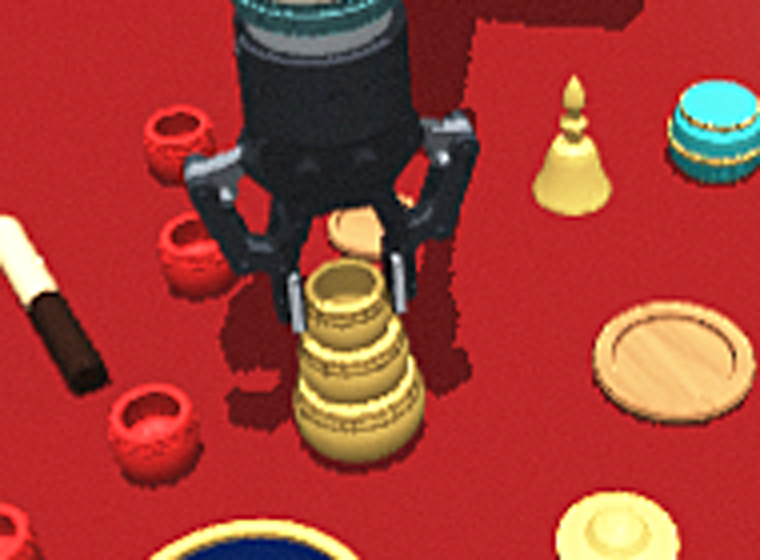

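The pads hold the small bowl's belly, at crop (345,300), with the other two bowls still nested below. Lifting gently.

Emit:
servo_tool([
  [0, 0, -0.3, 0, 0, 0, 0.5],
  [0, 0, -0.4, 0, 0, 0, 0.5],
  [0, 0, -0.6, 0, 0, 0, 0.5],
  [0, 0, -0.8, 0, 0, 0, 0.5],
  [0, 0, -1, 0, 0, 0, 0.5],
])

```text
clock: 4.95
position: [0.6035, -0.1648, 0.1176]
ee_rot: [0.0, 1.0, -0.0, -0.0]
contact_force: [0.4, 0.2, -1.5]
width: 0.0421
gripper_force: 30.6
```

Emit:
servo_tool([
  [0, 0, -1.2, 0, 0, 0, 0.5],
  [0, 0, -1.2, 0, 0, 0, 0.5],
  [0, 0, -1, 0, 0, 0, 0.5],
  [0, 0, 0, 0, 0, 0, 0.5],
  [0, 0, 0, 0, 0, 0, 0.5],
])

```text
clock: 5.45
position: [0.6038, -0.1646, 0.1516]
ee_rot: [0.0, 1.0, -0.0, 0.0]
contact_force: [0.5, -0.6, -1.6]
width: 0.0419
gripper_force: 30.6
```

Run:
```python
from h import *
pose()
im=optics.get_image("scene"); w=optics.get_image("wrist")
a=cv2.resize(im[150:330,170:330,::-1],(498,560),interpolation=cv2.INTER_CUBIC)
cv2.imwrite("pics/s3.png",a)
W=optics.get_calibration("wrist");pose()
for l,z in [("bowl_large_centre",.022),("bowl_middle_centre",.056),("bowl_small_centre",.150),("stand_small",0)]:
    print(l,[(np.round(d["at"],1),round(d["p"],2),onz(W,d["at"],z).round(4)) for d in finder.tip_of(l,"wrist")[:3]])
```

```text
t 5.45 pos [ 0.6038 -0.1646  0.1516] psi -0.01 z [ 0. -0. -1.] w 0.0419 f 30.633016345091164 [ 0.5 -0.6 -1.6]
t 5.55 pos [ 0.6033 -0.1644  0.1507] psi -0.02 z [-0.001  0.    -1.   ] w 0.0421 f 30.632568416185677 [ 0.5 -0.4 -2.8]
bowl_large_centre []
bowl_middle_centre [(array([274., 203.]), 0.91, array([ 0.608 , -0.1613]))]
bowl_small_centre [(array([473.8, 143.2]), 0.98, array([ 0.6646, -0.2563])), (array([382.4, 202. ]), 0.94, array([ 0.6358, -0.215 ])), (array([278.4, 255.4]), 0.75, array([ 0.6075, -0.1645]))]
stand_small [(array([240.6, 320.1]), 0.7, array([ 0.4488, -0.121 ]))]
```

View pics/s3.png

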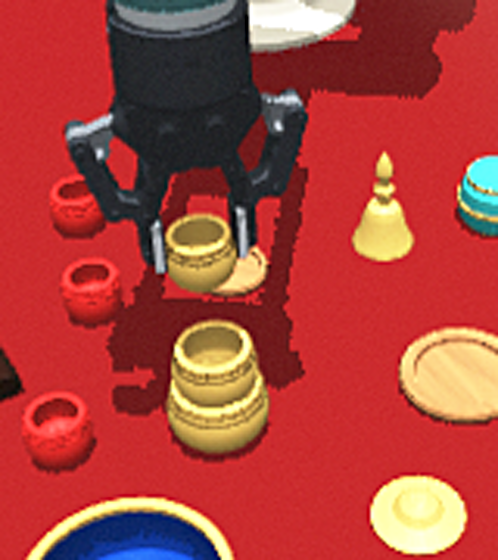

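The small bowl is held upright and the stack below is undisturbed. Next I'm carrying it to the small stand at about (0.450,-0.122).

Emit:
servo_tool([
  [-2.8, -0.8, 0, 0, 0, 0, 0.5],
  [-4, -1, 0, 0, 0, 0, 0.5],
  [-4, -1, 0, 0, 0, 0, 0.5],
  [-3.5, -0.9, 0, 0, 0, 0, 0.5],
  [-1.4, -0.5, 0, 0, 0, 0, 0.5],
])

```text
clock: 6.25
position: [0.4426, -0.121, 0.1508]
ee_rot: [-0.001, 1.0, -0.0, -0.002]
contact_force: [-1.1, -0.5, -1.6]
width: 0.0421
gripper_force: 30.8
```

Emit:
servo_tool([
  [0, 0, 2, 0, 0, 0, 0.5],
  [0, 0, 2.5, 0, 0, 0, 0.5],
  [0, 0, 2.5, 0, 0, 0, 0.5],
  [0, 0, 1.5, 0, 0, 0, 0.5],
  [0, 0, 0, 0, 0, 0, 0.5],
])

```text
clock: 6.75
position: [0.446, -0.1222, 0.0645]
ee_rot: [-0.001, 1.0, -0.0, -0.002]
contact_force: [-0.3, 0.2, -1.9]
width: 0.0421
gripper_force: 31.0
```

Run:
```python
from h import *
pose()
im=optics.get_image("scene"); T=optics.get_calibration("scene")
for l,z in [("bowl_small_centre",.064),("stand_small",0)]:
    print(l,[(np.round(d["at"],1),round(d["p"],2),onz(T,d["at"],z).round(4)) for d in finder.tip_of(l,"scene")])
im=optics.get_image("wrist"); T=optics.get_calibration("wrist")
for l,z in [("bowl_small_centre",.064),("stand_small",0)]:
    print(l,[(np.round(d["at"],1),round(d["p"],2),onz(T,d["at"],z).round(4)) for d in finder.tip_of(l,"wrist")])
pose()
```

```text
t 6.75 pos [ 0.446  -0.1222  0.0645] psi -0.02 z [-0.003  0.001 -1.   ] w 0.0421 f 31.033645884599537 [-0.3  0.2 -1.9]
bowl_small_centre [(array([197.3, 246.6]), 0.88, array([ 0.5267, -0.2343])), (array([241., 215.]), 0.84, array([ 0.4405, -0.1227])), (array([189.7, 287.6]), 0.79, array([ 0.6416, -0.2608])), (array([193. , 214.6]), 0.77, array([ 0.4072, -0.2317])), (array([144.1, 319.5]), 0.58, array([ 0.6952, -0.3437]))]
stand_small [(array([244.3, 237.8]), 0.83, array([ 0.4486, -0.1201])), (array([327.7, 213.8]), 0.66, array([0.4123, 0.1129]))]
bowl_small_centre [(array([438. , 205.3]), 0.93, array([ 0.4781, -0.2035])), (array([412.7, 342.4]), 0.75, array([ 0.3935, -0.2027])), (array([276.7, 255.7]), 0.74, array([ 0.4508, -0.1223]))]
stand_small [(array([273.1, 219.5]), 0.88, array([ 0.4484, -0.1196]))]
t 7.05 pos [ 0.4477 -0.1229  0.0673] psi -0.01 z [ 0.002 -0.001 -1.   ] w 0.0421 f 31.038307235576212 [-0.  -0.1 -2.6]
```

Emit:
servo_tool([
  [0, 0.1, 1.5, 0, 0, 0, 0.5],
  [0, 0, 1.2, 0, 0, 0, 0.5],
  [0, 0, 0.7, 0, 0, 0, 0.5],
  [0, 0, 0.3, 0, 0, 0, 0.5],
  [0, 0, 0, 0, 0, 0, 0.5],
])

```text
clock: 7.55
position: [0.4469, -0.1236, 0.0294]
ee_rot: [0.0, 1.0, -0.0, 0.0]
contact_force: [-0.8, 0.0, -1.2]
width: 0.0417
gripper_force: 31.0
```

Emit:
servo_tool([
  [0, 0, 0.1, 0, 0, 0, 0.5],
  [0, 0, 0.1, 0, 0, 0, 0.5],
  [0, 0, 0, 0, 0, 0, 0.5],
  [0, 0, 0, 0, 0, 0, 0.5],
  [0, 0, 0, 0, 0, 0, 0.5],
])

```text
clock: 8.05
position: [0.4468, -0.1236, 0.0274]
ee_rot: [0.0, 1.0, -0.0, 0.0]
contact_force: [0.6, -0.5, -1.4]
width: 0.0418
gripper_force: 31.0
```

Emit:
servo_tool([
  [0, 0, 0.1, 0, 0, 0, 0.5],
  [0, 0, 0.1, 0, 0, 0, 0.5],
  [0, 0, 0, 0, 0, 0, 0.5],
  [0, 0, 0, 0, 0, 0, 0.5],
  [0, 0, 0, 0, 0, 0, 0.5],
])

```text
clock: 8.55
position: [0.4471, -0.1236, 0.0268]
ee_rot: [0.0, 1.0, -0.0, 0.001]
contact_force: [-2.5, 0.8, 13.6]
width: 0.042
gripper_force: 32.2
```

Emit:
servo_tool([
  [0, 0, 0.1, 0, 0, 0, 0.5],
  [0, 0, 0, 0, 0, 0, 0.5],
  [0, 0, 0, 0, 0, 0, 0.5],
  [0, 0, 0, 0, 0, 0, 0.5],
  [0, 0, 0, 0, 0, 0, 0.5],
])

```text
clock: 9.05
position: [0.4471, -0.1236, 0.0267]
ee_rot: [0.0, 1.0, -0.0, 0.001]
contact_force: [-4.5, 2.4, 21.7]
width: 0.0417
gripper_force: 32.9
```

Contact is firm, so the bowl is seated. Releasing it.

Emit:
servo_tool([
  [0, 0, -0.2, 0, 0, 0, 0.5],
  [0, 0, 0, 0, 0, 0, -0.1],
  [0, 0, 0, 0, 0, 0, -0.4],
  [0, 0, 0, 0, 0, 0, -1],
  [0, 0, 0, 0, 0, 0, -1],
])

```text
clock: 9.55
position: [0.4467, -0.1235, 0.026]
ee_rot: [-0.0, 1.0, -0.0, -0.0]
contact_force: [0.4, -1.1, 1.3]
width: 0.0846
gripper_force: 0.0
```

Emit:
servo_tool([
  [0, 0, -2, 0, 0, 0, -1],
  [0, 0, -3, 0, 0, 0, -1],
  [0, 0, -4, 0, 0, 0, -1],
  [0, 0, -4, 0, 0, 0, -1],
  [0, 0, -3, 0, 0, 0, -1],
])

```text
clock: 10.05
position: [0.4473, -0.1237, 0.1885]
ee_rot: [0.0, 1.0, -0.0, 0.001]
contact_force: [0.5, -0.2, -0.1]
width: 0.0855
gripper_force: 0.0
```

Emit:
servo_tool([
  [3, 0.8, 0, 0, 0, 0, -1],
  [4, 1, 0, 0, 0, 0, -1],
  [4, 1, 0, 0, 0, 0, -1],
  [3.5, 0.9, 0, 0, 0, 0, -1],
  [1, 0.1, 0, 0, 0, 0, -1],
])

```text
clock: 10.55
position: [0.6053, -0.1628, 0.1853]
ee_rot: [0.0, 1.0, -0.0, 0.001]
contact_force: [-0.3, -0.3, 0.9]
width: 0.0853
gripper_force: 0.0
```

Run:
```python
from h import *
pose()
for n,L in(("wrist",[("bowl_large_centre",.022),("bowl_middle_centre",.056),("bowl_small_centre",.024),("stand_small",0)]),("scene",[("bowl_large_centre",.022),("bowl_middle_centre",.056),("bowl_small_centre",.024)])):
  im=optics.get_image(n); W=optics.get_calibration(n)
  if n=="wrist": cv2.imwrite("pics/w4.png",im[:,:,::-1])
  for l,z in L:
    print(n,l,[(np.round(d["at"],1),round(d["p"],2),onz(W,d["at"],z).round(4)) for d in finder.tip_of(l,n)[:5]])
pose()
```

```text
t 10.55 pos [ 0.6053 -0.1628  0.1853] psi -0.02 z [ 0.002 -0.001 -1.   ] w 0.0853 f 0.0 [-0.3 -0.3  0.9]
wrist bowl_large_centre []
wrist bowl_middle_centre [(array([275. , 194.8]), 0.81, array([ 0.608 , -0.1598]))]
wrist bowl_small_centre [(array([453.1, 142.2]), 0.95, array([ 0.6555, -0.3418])), (array([370.3, 194.9]), 0.94, array([ 0.5996, -0.2602])), (array([334. , 303.5]), 0.58, array([ 0.4665, -0.2294]))]
wrist stand_small [(array([244.1, 305.9]), 0.76, array([ 0.4461, -0.1193]))]
scene bowl_large_centre [(array([241. , 279.4]), 0.78, array([ 0.6063, -0.1583]))]
scene bowl_middle_centre [(array([159.4, 257.1]), 0.41, array([ 0.5288, -0.3142]))]
scene bowl_small_centre [(array([185.6, 289.3]), 0.92, array([ 0.6043, -0.2711])), (array([146.8, 317.7]), 0.8, array([ 0.6565, -0.3469])), (array([197.2, 245.3]), 0.77, array([ 0.4739, -0.234 ])), (array([240.8, 226.5]), 0.56, array([ 0.4327, -0.1242])), (array([193.3, 213.7]), 0.53, array([ 0.3465, -0.2303]))]
t 11.0 pos [ 0.6008 -0.1613  0.1868] psi -0.02 z [-0. -0. -1.] w 0.0852 f 0.0 [-0.1 -0.1 -0.3]
```

View pics/w4.png

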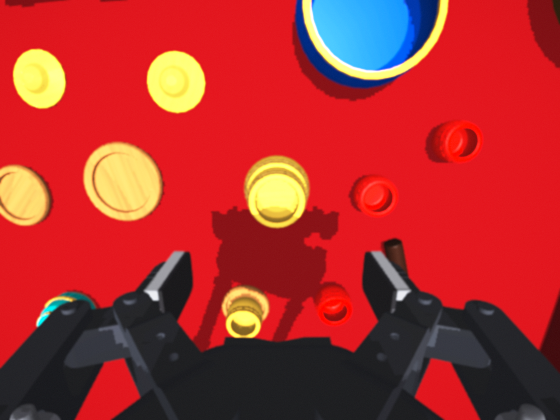

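The small bowl is in its stand (wrist 243,320), and the middle bowl is at (276,190), giving (0.608,-0.160). Descending on the middle bowl.

Emit:
servo_tool([
  [0.4, 0, 3, 0, 0, 0, -1],
  [0, 0, 3.5, 0, 0, 0, -1],
  [0, 0, 3.5, 0, 0, 0, -1],
  [0, 0, 2, 0, 0, 0, -1],
  [0, 0, 0.9, 0, 0, 0, -1],
])

```text
clock: 11.5
position: [0.6038, -0.161, 0.0553]
ee_rot: [-0.001, 1.0, -0.0, -0.002]
contact_force: [-0.4, -0.1, 0.5]
width: 0.0853
gripper_force: 0.0
```

Emit:
servo_tool([
  [0, 0, 0, 0, 0, 0, -0.5],
  [0, 0, 0, 0, 0, 0, 0],
  [0, 0, 0, 0, 0, 0, 0.3],
  [0, 0, 0, 0, 0, 0, 0.3],
  [0, 0, 0, 0, 0, 0, 0.3],
], squeeze=35)

```text
clock: 12.0
position: [0.6067, -0.1621, 0.059]
ee_rot: [0.001, 1.0, -0.0, 0.001]
contact_force: [-1.0, -0.6, 6.4]
width: 0.054
gripper_force: 37.1
```

Emit:
servo_tool([
  [0, 0, -0.2, 0, 0, 0, 0.3],
  [0, 0, -0.3, 0, 0, 0, 0.3],
  [0, 0, -0.3, 0, 0, 0, 0.3],
  [0, 0, -0.3, 0, 0, 0, 0.3],
  [0, 0, -0.3, 0, 0, 0, 0.3],
])

```text
clock: 12.5
position: [0.6055, -0.1614, 0.0712]
ee_rot: [-0.0, 1.0, -0.0, -0.0]
contact_force: [-0.0, -0.4, -2.2]
width: 0.0536
gripper_force: 37.3
```

Emit:
servo_tool([
  [0, 0, -1, 0, 0, 0, 0.3],
  [0, 0, -2, 0, 0, 0, 0.3],
  [0, 0, -2.5, 0, 0, 0, 0.3],
  [0, 0, -2, 0, 0, 0, 0.3],
  [0, 0, -0.5, 0, 0, 0, 0.3],
])

```text
clock: 13.0
position: [0.6074, -0.1622, 0.1547]
ee_rot: [0.001, 1.0, -0.0, 0.003]
contact_force: [-0.6, -0.6, -3.5]
width: 0.0538
gripper_force: 37.7
```

Emit:
servo_tool([
  [0, -2, 0, 0, 0, 0, 0.3],
  [0, -3, 0, 0, 0, 0, 0.3],
  [-0.5, -4, 0, 0, 0, 0, 0.3],
  [-0.5, -4, 0, 0, 0, 0, 0.3],
  [0, -4, 0, 0, 0, 0, 0.3],
])

```text
clock: 13.5
position: [0.5943, 0.0098, 0.1506]
ee_rot: [-0.0, 1.0, -0.0, -0.001]
contact_force: [0.6, -0.5, -3.0]
width: 0.0538
gripper_force: 37.7
```

Emit:
servo_tool([
  [0, -4, 0, 0, 0, 0, 0.3],
  [0, -4, 0, 0, 0, 0, 0.3],
  [0, -3, 0, 0, 0, 0, 0.3],
  [0, -2, 0, 0, 0, 0, 0.3],
  [0, 0, 0, 0, 0, 0, 0.3],
])

```text
clock: 14.0
position: [0.595, 0.1414, 0.1506]
ee_rot: [-0.001, 1.0, 0.002, -0.001]
contact_force: [-0.1, -1.6, -3.9]
width: 0.0536
gripper_force: 37.8
```

Run:
```python
from h import *
pose()
for n,L in(("wrist",[("bowl_middle_centre",.148),("stand_middle",0),("stand_large",0),("rest_cradle",.046)]),("scene",[("bowl_middle_centre",.148),("bowl_large_centre",.022),("stand_middle",0)])):
  im=optics.get_image(n); W=optics.get_calibration(n)
  if n=="wrist": cv2.imwrite("pics/w5.png",im[:,:,::-1])
  for l,z in L:
    print(n,l,[(np.round(d["at"],1),round(d["p"],2),onz(W,d["at"],z).round(4)) for d in finder.tip_of(l,n)[:3]])
pose()
```

```text
t 14.0 pos [0.595  0.1414 0.1506] psi 0.17 z [-0.001  0.001 -1.   ] w 0.0536 f 37.78937684604898 [-0.1 -1.6 -3.9]
wrist bowl_middle_centre [(array([309.8, 334.4]), 0.64, array([0.5483, 0.1213])), (array([274.3, 260.6]), 0.57, array([0.5954, 0.1416]))]
wrist stand_middle [(array([278.4, 188.8]), 0.81, array([0.5985, 0.1388]))]
wrist stand_large [(array([409.2, 175.2]), 0.61, array([0.613 , 0.0072]))]
wrist rest_cradle []
scene bowl_middle_centre [(array([379.2, 203.7]), 0.84, array([0.5962, 0.1446])), (array([295.3, 214.4]), 0.69, array([ 0.5834, -0.0352])), (array([248.1, 239.8]), 0.19, array([ 0.6347, -0.1426]))]
scene bowl_large_centre [(array([239.9, 279.5]), 0.71, array([ 0.6059, -0.1605]))]
scene stand_middle [(array([370.8, 257.2]), 0.72, array([0.5989, 0.1455]))]
t 14.45 pos [0.5959 0.1376 0.1513] psi -0.09 z [ 0. -0. -1.] w 0.0537 f 37.78938790317625 [ 0.6  0.  -3.3]
```

View pics/w5.png

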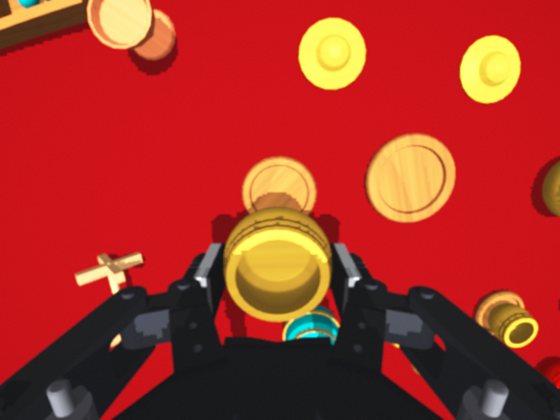

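The middle bowl is over its stand (wrist 279,190) and lines up to within 2 mm. Lowering.

Emit:
servo_tool([
  [0.2, -0.1, 2.5, 0, 0, 0, 0.3],
  [0, 0, 3, 0, 0, 0, 0.3],
  [0, 0, 2.5, 0, 0, 0, 0.3],
  [0, 0, 1.7, 0, 0, 0, 0.3],
  [0, 0, 1, 0, 0, 0, 0.3],
])

```text
clock: 14.95
position: [0.597, 0.1388, 0.0426]
ee_rot: [0.0, 1.0, -0.0, -0.001]
contact_force: [-0.1, 0.2, -3.3]
width: 0.0536
gripper_force: 37.8
```

Emit:
servo_tool([
  [0, 0, 0.5, 0, 0, 0, 0.3],
  [0, 0, 0.4, 0, 0, 0, 0.3],
  [0, 0, 0.2, 0, 0, 0, 0.3],
  [0, 0, 0, 0, 0, 0, 0.3],
  [0, 0, 0, 0, 0, 0, 0.3],
])

```text
clock: 15.45
position: [0.5983, 0.1395, 0.0339]
ee_rot: [-0.0, 1.0, -0.0, 0.001]
contact_force: [0.5, 0.2, -2.5]
width: 0.0538
gripper_force: 37.8
```

Emit:
servo_tool([
  [0, 0, 0.1, 0, 0, 0, 0.3],
  [0, 0, 0.1, 0, 0, 0, 0.3],
  [0, 0, 0.1, 0, 0, 0, 0.3],
  [0, 0, 0, 0, 0, 0, 0.3],
  [0, 0, 0, 0, 0, 0, 0.3],
])

```text
clock: 15.95
position: [0.5978, 0.1394, 0.0302]
ee_rot: [0.0, 1.0, -0.0, -0.0]
contact_force: [0.3, -0.2, -2.8]
width: 0.0539
gripper_force: 37.8
```

Emit:
servo_tool([
  [0, 0, 0.1, 0, 0, 0, 0.3],
  [0, 0, 0.1, 0, 0, 0, 0.3],
  [0, 0, 0.0, 0, 0, 0, 0.3],
  [0, 0, 0, 0, 0, 0, 0.3],
  [0, 0, 0, 0, 0, 0, 0.3],
])

```text
clock: 16.45
position: [0.5981, 0.1395, 0.0296]
ee_rot: [0.0, 1.0, -0.0, 0.001]
contact_force: [-1.7, -0.6, 5.0]
width: 0.0537
gripper_force: 38.6
```

Emit:
servo_tool([
  [0, 0, 0.1, 0, 0, 0, 0.3],
  [0, 0, 0, 0, 0, 0, 0.3],
  [0, 0, 0.0, 0, 0, 0, 0.3],
  [0, 0, 0, 0, 0, 0, 0.3],
  [0, 0, 0, 0, 0, 0, 0.3],
])

```text
clock: 16.95
position: [0.5981, 0.1395, 0.0295]
ee_rot: [0.0, 1.0, -0.0, 0.001]
contact_force: [-4.1, 0.1, 10.9]
width: 0.0537
gripper_force: 39.1
```

Emit:
servo_tool([
  [0, 0, -0.2, 0, 0, 0, 0.3],
  [0, 0, 0, 0, 0, 0, -0.2],
  [0, 0, 0, 0, 0, 0, -0.5],
  [0, 0, 0, 0, 0, 0, -1],
  [0, 0, 0, 0, 0, 0, -1],
])

```text
clock: 17.45
position: [0.598, 0.1394, 0.0292]
ee_rot: [0.0, 1.0, -0.0, 0.0]
contact_force: [0.8, -0.8, -0.2]
width: 0.0855
gripper_force: 0.0
```

Emit:
servo_tool([
  [0, 0, -2, 0, 0, 0, -1],
  [0, 0, -3, 0, 0, 0, -1],
  [0, 0, -4, 0, 0, 0, -1],
  [0, 0, -4, 0, 0, 0, -1],
  [0, 0, -3, 0, 0, 0, -1],
])

```text
clock: 17.95
position: [0.5986, 0.1395, 0.192]
ee_rot: [-0.0, 1.0, -0.0, 0.001]
contact_force: [1.4, 0.7, 0.2]
width: 0.0855
gripper_force: 0.0
```

Emit:
servo_tool([
  [0, 3, 0, 0, 0, 0, -1],
  [0, 4, 0, 0, 0, 0, -1],
  [0, 4, 0, 0, 0, 0, -1],
  [0, 4, 0, 0, 0, 0, -1],
  [0, 4, 0, 0, 0, 0, -1],
])

```text
clock: 18.45
position: [0.5976, -0.052, 0.1893]
ee_rot: [0.0, 1.0, 0.0, 0.0]
contact_force: [0.7, 0.2, 0.9]
width: 0.0854
gripper_force: 0.0
```

Emit:
servo_tool([
  [0.3, 4, 0, 0, 0, 0, -1],
  [0.3, 4, 0, 0, 0, 0, -1],
  [0.3, 2, 0, 0, 0, 0, -1],
  [0, 1, 0, 0, 0, 0, -1],
  [0, 0, 0, 0, 0, 0, -1],
])

```text
clock: 18.95
position: [0.6067, -0.161, 0.189]
ee_rot: [-0.0, 1.0, -0.001, -0.0]
contact_force: [-0.4, -0.2, -0.3]
width: 0.0853
gripper_force: 0.0
```

Run:
```python
from h import *
pose()
for n,L in(("wrist",[("bowl_large_centre",.022)]),("scene",[("bowl_large_centre",.022)]),("top",[("bowl_large_centre",.022)])):
  im=optics.get_image(n); W=optics.get_calibration(n)
  if n=="wrist": cv2.imwrite("pics/w6.png",im[:,:,::-1])
  if n=="scene": cv2.imwrite("pics/s6.png",im[:,:,::-1])
  for l,z in L:
    print(n,l,[(np.round(d["at"],1),round(d["p"],2),onz(W,d["at"],z).round(4)) for d in finder.tip_of(l,n)[:3]])
  for d in finder.silhouettes("bowl_large_centre",n)[:2]: print(d["box"].round() if hasattr(d["box"],"round") else d["box"],d["p"])
pose()
```

```text
t 18.95 pos [ 0.6067 -0.161   0.189 ] psi -0.09 z [-0.     0.001 -1.   ] w 0.0853 f 0.0 [-0.4 -0.2 -0.3]
wrist bowl_large_centre [(array([277.7, 188. ]), 0.89, array([ 0.607 , -0.1596]))]
[279.6, 187.9, 66.2, 61.9] 0.95
scene bowl_large_centre [(array([242.6, 281.2]), 0.55, array([ 0.6122, -0.1561]))]
[239.0, 279.2, 29.2, 31.4] 0.58
top bowl_large_centre [(array([338.7, 174.2]), 0.71, array([ 0.6067, -0.1625]))]
[338.9, 172.0, 32.8, 28.2] 0.75
t 19.4 pos [ 0.6068 -0.1597  0.1894] psi 0.05 z [ 0. -0. -1.] w 0.0857 f 0.0 [0.8 0.3 0.8]
```

View pics/w6.png

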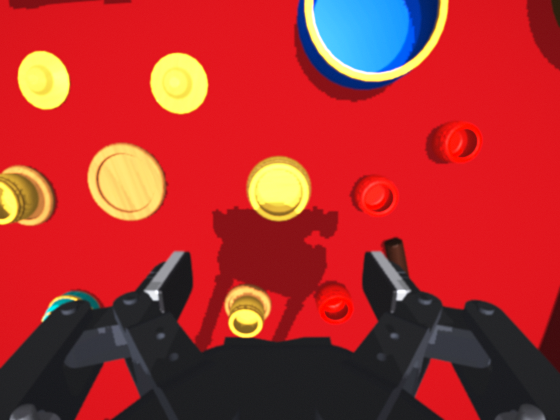

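The large bowl is at wrist (279,188), centred between the pads, and both other bowls stand in their stands. Descending.

Emit:
servo_tool([
  [0, 0.05, 3, 0, 0, 0, -1],
  [0, 0, 4, 0, 0, 0, -1],
  [0, 0, 3.3, 0, 0, 0, -1],
  [0, 0, 2, 0, 0, 0, -1],
  [0, 0, 0, 0, 0, 0, -1],
], squeeze=45)

```text
clock: 19.9
position: [0.6043, -0.1599, 0.063]
ee_rot: [-0.001, 1.0, -0.0, -0.003]
contact_force: [-0.7, 0.1, -0.2]
width: 0.0853
gripper_force: 0.0
```

Emit:
servo_tool([
  [0, 0, 1.5, 0, 0, 0, -1],
  [0, 0, 1.5, 0, 0, 0, -1],
  [0, 0, 1.0, 0, 0, 0, -1],
  [0, 0, 0.7, 0, 0, 0, -1],
  [0, 0, 0.3, 0, 0, 0, -1],
])

```text
clock: 20.4
position: [0.6069, -0.1611, 0.0164]
ee_rot: [0.0, 1.0, -0.0, 0.0]
contact_force: [-0.3, -0.5, 0.3]
width: 0.0855
gripper_force: 0.0
```

Emit:
servo_tool([
  [0, 0, 0, 0, 0, 0, -0.8],
  [0, 0, 0, 0, 0, 0, -0.6],
  [0, 0, 0, 0, 0, 0, -0.2],
  [0, 0, 0, 0, 0, 0, 0],
  [0, 0, 0, 0, 0, 0, 0],
])

```text
clock: 20.9
position: [0.6073, -0.1621, 0.0179]
ee_rot: [0.001, 1.0, 0.0, 0.001]
contact_force: [-1.5, -2.1, 5.9]
width: 0.0657
gripper_force: 49.6
```

Emit:
servo_tool([
  [0, 0, -0.3, 0, 0, 0, 0],
  [0, 0, -0.5, 0, 0, 0, 0],
  [0, 0, -1, 0, 0, 0, 0],
  [0, 0, -2, 0, 0, 0, 0],
  [0, 0, -2.5, 0, 0, 0, 0],
])

```text
clock: 21.4
position: [0.6057, -0.1605, 0.079]
ee_rot: [-0.001, 1.0, -0.0, -0.001]
contact_force: [-0.2, -0.1, -4.0]
width: 0.0656
gripper_force: 51.6
```

Emit:
servo_tool([
  [0, 0, -2, 0, 0, 0, 0],
  [0, -2, -1, 0, 0, 0, 0],
  [0.2, -3, 0, 0, 0, 0, 0],
  [0.2, -4, 0, 0, 0, 0, 0],
  [0, -4, 0, 0, 0, 0, 0],
])

```text
clock: 21.9
position: [0.6109, -0.0299, 0.1098]
ee_rot: [-0.0, 1.0, -0.001, 0.0]
contact_force: [0.7, -0.1, -4.4]
width: 0.0655
gripper_force: 51.6
```

Emit:
servo_tool([
  [0, -3, 0, 0, 0, 0, 0],
  [0, -1.1, 0, 0, 0, 0, 0],
  [0, 0, 0, 0, 0, 0, 0],
  [0, 0, 0, 0, 0, 0, 0],
  [0, 0, 0, 0, 0, 0, 0],
])

```text
clock: 22.4
position: [0.611, 0.0085, 0.1093]
ee_rot: [0.0, 1.0, -0.001, 0.0]
contact_force: [0.3, -0.8, -4.6]
width: 0.0658
gripper_force: 51.7
```

Run:
```python
from h import *
pose()
for n,L in(("wrist",[("bowl_large_centre",.117),("stand_large",0)]),("scene",[("bowl_large_centre",.117),("stand_large",0),("rest_cradle",.046)])):
  im=optics.get_image(n); W=optics.get_calibration(n)
  for l,z in L:
    print(n,l,[(np.round(d["at"],1),round(d["p"],2),onz(W,d["at"],z).round(4)) for d in finder.tip_of(l,n)[:3]])
pose()
```

```text
t 22.4 pos [0.611  0.0085 0.1093] psi -0.08 z [ 0.    -0.001 -1.   ] w 0.0658 f 51.65188305079937 [ 0.3 -0.8 -4.6]
wrist bowl_large_centre [(array([276. , 266.9]), 0.9, array([0.6132, 0.0095]))]
wrist stand_large [(array([275.5, 201.1]), 0.71, array([0.6133, 0.0103])), (array([115.7, 225.9]), 0.58, array([0.5901, 0.156 ]))]
scene bowl_large_centre [(array([321.7, 229.5]), 0.69, array([0.6076, 0.014 ]))]
scene stand_large []
scene rest_cradle [(array([413.8, 202.1]), 0.59, array([0.4846, 0.3182]))]
t 22.75 pos [0.6108 0.0094 0.1092] psi -0.06 z [-0. -0. -1.] w 0.0653 f 51.651457669213414 [-0.  -0.2 -4.7]
```

Aligned. I expect seating at a TCP height of about 0.024, so I'm lowering.

Emit:
servo_tool([
  [0, 0, 2, 0, 0, 0, 0],
  [0, 0, 2.5, 0, 0, 0, 0],
  [0, 0, 1.8, 0, 0, 0, 0],
  [0, 0, 1, 0, 0, 0, 0],
  [0, 0, 0.4, 0, 0, 0, 0],
])

```text
clock: 23.25
position: [0.6103, 0.0099, 0.0312]
ee_rot: [-0.0, 1.0, -0.0, -0.001]
contact_force: [-0.5, 0.1, -4.8]
width: 0.0655
gripper_force: 51.7
```

Emit:
servo_tool([
  [0, 0, 0.2, 0, 0, 0, 0],
  [0, 0, 0.1, 0, 0, 0, 0],
  [0, 0, 0.1, 0, 0, 0, 0],
  [0, 0, 0, 0, 0, 0, 0],
  [0, 0, 0, 0, 0, 0, 0],
])

```text
clock: 23.75
position: [0.6111, 0.0099, 0.0288]
ee_rot: [0.0, 1.0, -0.0, 0.0]
contact_force: [-0.2, 1.1, -4.2]
width: 0.0657
gripper_force: 51.7
```

Emit:
servo_tool([
  [0, 0, 0.1, 0, 0, 0, 0],
  [0, 0, 0.1, 0, 0, 0, 0],
  [0, 0, 0, 0, 0, 0, 0],
  [0, 0, 0, 0, 0, 0, 0],
  [0, 0, 0, 0, 0, 0, 0],
])

```text
clock: 24.25
position: [0.6108, 0.0099, 0.0263]
ee_rot: [0.0, 1.0, -0.0, -0.0]
contact_force: [-0.1, 0.5, -4.6]
width: 0.0656
gripper_force: 51.7
```

Emit:
servo_tool([
  [0, 0, 0.1, 0, 0, 0, 0],
  [0, 0, 0.1, 0, 0, 0, 0],
  [0, 0, 0, 0, 0, 0, 0],
  [0, 0, 0, 0, 0, 0, 0],
  [0, 0, 0, 0, 0, 0, 0],
])

```text
clock: 24.75
position: [0.6108, 0.0099, 0.0243]
ee_rot: [0.0, 1.0, -0.0, -0.0]
contact_force: [0.2, -0.0, -4.9]
width: 0.0654
gripper_force: 51.7
```

Emit:
servo_tool([
  [0, 0, 0.1, 0, 0, 0, 0],
  [0, 0, 0, 0, 0, 0, 0],
  [0, 0, 0, 0, 0, 0, 0],
  [0, 0, 0, 0, 0, 0, 0],
  [0, 0, 0, 0, 0, 0, 0],
])

```text
clock: 25.25
position: [0.6109, 0.0099, 0.0239]
ee_rot: [0.0, 1.0, -0.0, 0.0]
contact_force: [-2.4, 0.3, 5.1]
width: 0.0655
gripper_force: 52.6
```

Emit:
servo_tool([
  [0, 0, -0.1, 0, 0, 0, 0],
  [0, 0, 0, 0, 0, 0, -0.5],
  [0, 0, 0, 0, 0, 0, -0.8],
  [0, 0, 0, 0, 0, 0, -1],
  [0, 0, 0, 0, 0, 0, -1],
])

```text
clock: 25.75
position: [0.6112, 0.0098, 0.0243]
ee_rot: [0.0, 1.0, -0.0, 0.0]
contact_force: [-0.0, -0.8, 0.5]
width: 0.0851
gripper_force: 0.0
```

Emit:
servo_tool([
  [0, 0, -2, 0, 0, 0, -1],
  [0, 0, -3, 0, 0, 0, -1],
  [0, 0, -4, 0, 0, 0, -1],
  [0, 0, -4, 0, 0, 0, -1],
  [0, 0, -3, 0, 0, 0, -1],
])

```text
clock: 26.25
position: [0.6117, 0.0099, 0.1872]
ee_rot: [0.0, 1.0, -0.0, 0.002]
contact_force: [1.0, 1.0, 0.4]
width: 0.0855
gripper_force: 0.0
```

Emit:
servo_tool([
  [-1, 3, 0, 0, 0, 0, -1],
  [-1.6, 4, 0, 0, 0, 0, -1],
  [-1.6, 4, 0, 0, 0, 0, -1],
  [-1.6, 4, 0, 0, 0, 0, -1],
  [-1.6, 4, 0, 0, 0, 0, -1],
])

```text
clock: 26.75
position: [0.5361, -0.1815, 0.1846]
ee_rot: [0.0, 1.0, 0.0, 0.0]
contact_force: [0.9, -0.1, 0.2]
width: 0.0853
gripper_force: 0.0
```

Emit:
servo_tool([
  [-1.6, 4, 0, 0, 0, 0, -1],
  [-1.6, 4, 0, 0, 0, 0, -1],
  [-1.6, 4, 0, 0, 0, 0, -1],
  [-1.5, 1.9, 0, 0, 0, 0, -1],
  [0, 0, 0, 0, 0, -8.5, -1],
])

```text
clock: 27.25
position: [0.4719, -0.3222, 0.1843]
ee_rot: [0.001, 0.997, 0.074, -0.0]
contact_force: [0.3, 0.3, 0.4]
width: 0.0851
gripper_force: 0.0
```

Emit:
servo_tool([
  [0, 0, 0, 0, 0, -8.5, -1],
  [0, 0, 0, 0, 0, 0, -1],
  [0, 0, 0, 0, 0, 0, -1],
  [0, 0, 0, 0, 0, 0, -1],
  [0, 0, 0, 0, 0, 0, -1],
])

```text
clock: 27.75
position: [0.4739, -0.3188, 0.1843]
ee_rot: [0.0, 0.989, 0.147, 0.0]
contact_force: [0.6, -0.2, -0.1]
width: 0.0855
gripper_force: 0.0
```

Run:
```python
from h import *
pose()
im=optics.get_image("wrist"); W=optics.get_calibration("wrist"); cv2.imwrite("pics/w7.png",im[:,:,::-1])
print([(np.round(d["at"],1),round(d["p"],2),onz(W,d["at"],.011).round(4)) for d in finder.tip_of("striker_centre","wrist")])
for d in finder.silhouettes("striker_centre","wrist")[:2]:
    ys,xs=np.nonzero(d["region"]); P=np.array([onz(W,p,.013) for p in zip(xs,ys)]); u=np.linalg.svd(P-P.mean(0),full_matrices=False)[2][0]; t=(P-P.mean(0))@u
    print(d["p"],d["box"],P.mean(0)+u*(t.max()+t.min())/2,np.degrees(np.arctan2(u[1],u[0])),np.ptp(t))
pose()
```

```text
t 27.75 pos [ 0.4739 -0.3188  0.1843] psi 16.94 z [ 0. -0. -1.] w 0.0855 f 0.0 [ 0.6 -0.2 -0.1]
[]
0.63 [277.8, 190.8, 16.9, 140.7] [ 0.4673491  -0.31933521] -162.6065549729379 0.15199517867580759
t 27.9 pos [ 0.4738 -0.3188  0.1843] psi 16.97 z [ 0. -0. -1.] w 0.0853 f 0.0 [-0.4 -0.2 -0.3]
```

View pics/w7.png

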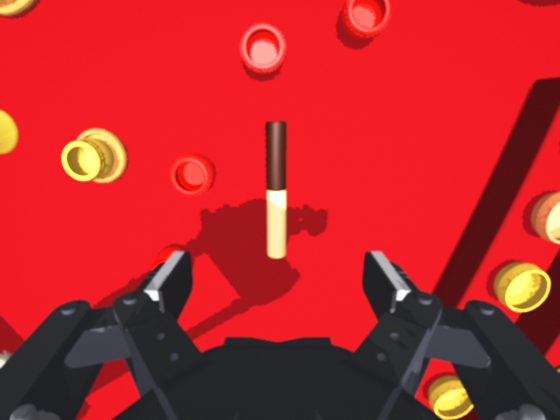

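The striker is at wrist (277,190), aligned with the pads. A red bowl sits close to the left finger, so I'm going down with the fingers half closed.

Emit:
servo_tool([
  [-0.6, -0.1, 3, 0, 0, 0, -0.2],
  [0, 0, 4, 0, 0, 0, -0.2],
  [0, 0, 3, 0, 0, 0, -0.2],
  [0, 0, 2, 0, 0, 0, -0.2],
  [0, 0, 0, 0, 0, 0, -0.2],
], squeeze=30)

```text
clock: 28.4
position: [0.4658, -0.3182, 0.0615]
ee_rot: [-0.003, 0.989, 0.148, -0.002]
contact_force: [-0.5, 1.2, -0.4]
width: 0.0513
gripper_force: 0.0
```

Emit:
servo_tool([
  [0, 0, 2, 0, 0, 0, -0.2],
  [0, 0, 1.5, 0, 0, 0, -0.2],
  [0, 0, 1, 0, 0, 0, -0.2],
  [0, 0, 0.5, 0, 0, 0, -0.2],
  [0, 0, 0, 0, 0, 0, -0.2],
])

```text
clock: 28.9
position: [0.4678, -0.3199, 0.0144]
ee_rot: [0.0, 0.989, 0.148, 0.0]
contact_force: [0.3, 0.2, -0.2]
width: 0.0514
gripper_force: 0.0
```

Emit:
servo_tool([
  [0, 0, 0.2, 0, 0, 0, 0],
  [0, 0, 0, 0, 0, 0, 0.3],
  [0, 0, 0, 0, 0, 0, 0.7],
  [0, 0, 0, 0, 0, 0, 0.9],
  [0, 0, 0, 0, 0, 0, 0.9],
], squeeze=40)

```text
clock: 29.4
position: [0.468, -0.3201, 0.013]
ee_rot: [0.0, 0.989, 0.148, 0.0]
contact_force: [-0.8, 0.7, 5.2]
width: 0.0199
gripper_force: 39.3
```

Emit:
servo_tool([
  [0, 0, -0.5, 0, 0, 0, 0.9],
  [0, 0, -1.5, 0, 0, 0, 0.9],
  [0, 0, -3, 0, 0, 0, 0.9],
  [0, 0, -4, 0, 0, 0, 0.9],
  [0, 0, -3, 0, 0, 0, 0.9],
])

```text
clock: 29.9
position: [0.4679, -0.32, 0.1342]
ee_rot: [0.0, 0.989, 0.148, 0.0]
contact_force: [0.8, -1.0, -0.5]
width: 0.0205
gripper_force: 39.2
```

Emit:
servo_tool([
  [0, 0, -3, 0, 0, 0, 0.9],
  [0, 0, -1, 0, 0, 8.5, 0.9],
  [0, 0, 0, 0, 0, 8.5, 0.9],
  [0, 0, 0, 0, 0, 0, 0.9],
  [0, 0, 0, 0, 0, 0, 0.9],
])

```text
clock: 30.4
position: [0.4673, -0.3195, 0.1719]
ee_rot: [-0.0, 1.0, 0.001, -0.0]
contact_force: [-0.1, 0.3, -1.0]
width: 0.0203
gripper_force: 39.2
```

Run:
```python
from h import *
pose()
im=optics.get_image("top"); cv2.imwrite("pics/t8.png",cv2.resize(im[130:300,90:450,::-1],(800,378)))
im2=optics.get_image("scene"); cv2.imwrite("pics/s8.png",cv2.resize(im2[100:310,80:440,::-1],(800,467)))
for n,ds in(("top",finder.silhouettes("rest_cradle","top")),("scene",finder.silhouettes("rest_cradle","scene"))):
  for d in ds[:2]: print(n,d["p"],d["box"])
print([(d["at"],d["p"]) for d in finder.tip_of("rest_cradle","top")])
```

```text
t 30.4 pos [ 0.4673 -0.3195  0.1719] psi 0.16 z [-0.001  0.001 -1.   ] w 0.0203 f 39.20826494693756 [-0.1  0.3 -1. ]
top 0.88 [124.9, 231.8, 30.5, 45.3]
scene 0.69 [412.7, 210.1, 35.2, 36.8]
[([122.8, 229.9], 0.59)]
```

View pics/s8.png

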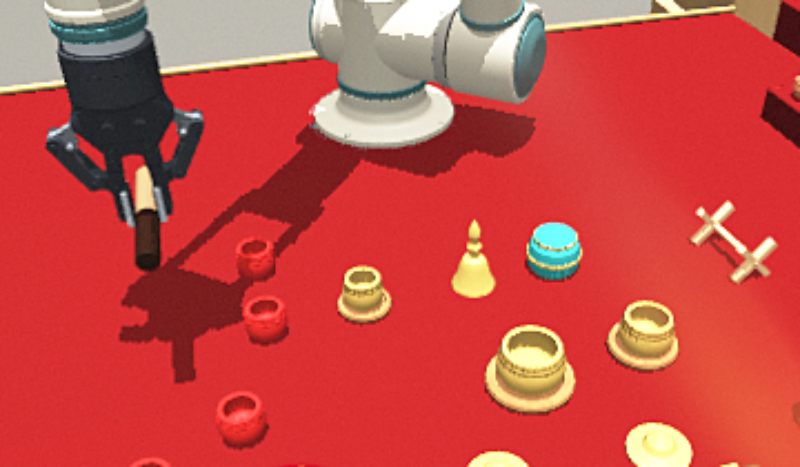

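All three bowls stand seated in their stands, and the striker is held by its middle. I'm carrying it toward the rest and stopping short for a look.

Emit:
servo_tool([
  [0, -2, 0, 0, 0, 0, 0.9],
  [0, -4, 0, 0, 0, 0, 0.9],
  [0, -4, 0, 0, 0, 0, 0.9],
  [0, -4, 0, 0, 0, 0, 0.9],
  [0, -4, 0, 0, 0, 0, 0.9],
])

```text
clock: 31.15
position: [0.467, -0.1373, 0.1722]
ee_rot: [-0.0, 1.0, -0.0, -0.0]
contact_force: [0.3, 0.2, -0.2]
width: 0.0202
gripper_force: 39.3
```

Emit:
servo_tool([
  [0, -4, 0, 0, 0, 0, 0.9],
  [0, -4, 0, 0, 0, 0, 0.9],
  [0, -4, 0, 0, 0, 0, 0.9],
  [0, -4, 0, 0, 0, 0, 0.9],
  [0, -4, 0, 0, 0, 0, 0.9],
])

```text
clock: 31.65
position: [0.4667, 0.0625, 0.1723]
ee_rot: [-0.0, 1.0, 0.0, -0.0]
contact_force: [0.1, 0.3, -0.8]
width: 0.0202
gripper_force: 39.3
```

Emit:
servo_tool([
  [0, -4, 0, 0, 0, 0, 0.9],
  [0, -4, 0, 0, 0, 0, 0.9],
  [0, -3, 0, 0, 0, 0, 0.9],
  [0, -1, 0, 0, 0, 0, 0.9],
  [0, 0, 0, 0, 0, 0, 0.9],
])

```text
clock: 32.15
position: [0.467, 0.1814, 0.1721]
ee_rot: [0.0, 1.0, 0.001, -0.0]
contact_force: [-0.5, -1.3, 0.2]
width: 0.0204
gripper_force: 39.3
```

Run:
```python
from h import *
pose()
W=optics.get_calibration("wrist"); im=optics.get_image("wrist"); cv2.imwrite("pics/w9.png",im[:,:,::-1]); np.save("W9.npy",W,allow_pickle=True)
print([(np.round(d["at"],1),round(d["p"],2),onz(W,d["at"],.046).round(4)) for d in finder.tip_of("rest_cradle","wrist")])
for d in finder.silhouettes("rest_cradle","wrist")[:2]: print(d["p"],d["box"])
pose()
```

```text
t 32.15 pos [0.467  0.1814 0.1721] psi 0.17 z [-0.001 -0.    -1.   ] w 0.0204 f 39.31237757205963 [-0.5 -1.3  0.2]
[(array([138.2, 184.2]), 0.92, array([0.4805, 0.3109])), (array([555. , 208.1]), 0.5, array([ 0.4582, -0.097 ]))]
0.85 [143.8, 181.6, 80.2, 100.8]
0.53 [352.7, 219.9, 66.8, 67.8]
t 32.3 pos [0.4675 0.1791 0.1721] psi -0.05 z [-0.001 -0.001 -1.   ] w 0.0203 f 39.313125014305115 [-1.1 -0.4 -0. ]
```

View pics/w9.png

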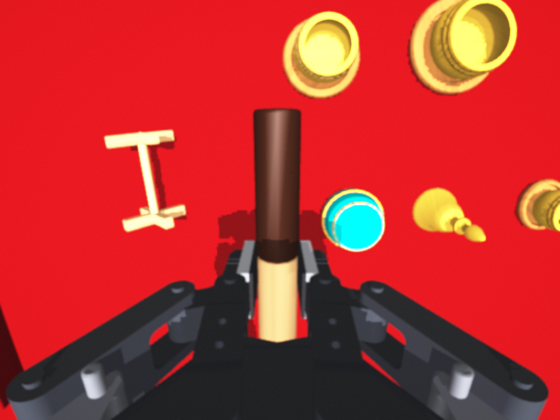

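```bash
cat > fit.py <<'E'
from h import *
from scipy.optimize import minimize
def box(p,q,u,v,hu,hv): # slat from p to q, half sizes along u,v
    return np.array([e+a*hu*u+b*hv*v for e in(p,q) for a in(-1,1) for b in(-1,1)])
def parts(x,y,t):
    c,s=np.cos(t),np.sin(t); X=np.array([c,s,0]);Y=np.array([-s,c,0]);Z=np.array([0,0,1.]);o=np.array([x,y,0])
    out=[box(o-.04*X+.025*Z,o+.04*X+.025*Z,Y,Z,.004,.004)]
    for k in(-1,1):
        for m in(-1,1):
            d=(Y*m+Z)/2**.5; n=(Y*m-Z)/2**.5; b=o+k*.04*X+.025*Z
            out.append(box(b-.0305*d,b+.0305*d,X,n,.005,.004))
    return out
def rend(c,p):
    m=np.zeros((420,560),np.uint8)
    for b in parts(*p): cv2.fillConvexPoly(m,cv2.convexHull(np.round(proj(c,b)*16).astype(np.int32)),1,shift=4)
    return m>0
def fit(views,p0):
    def cost(q):
        p=p0+q*np.array([.005,.005,.05]); return -sum((rend(c,p)&m).sum()/(rend(c,p)|m).sum() for c,m in views)
    r=minimize(cost,np.zeros(3),method="Nelder-Mead",options=dict(initial_simplex=np.array([[0,0,0],[1,0,0],[0,1,0],[0,0,1.5]])*1.5-.5,xatol=.01,fatol=1e-4))
    return p0+r.x*np.array([.005,.005,.05]),-r.fun/len(views)
E
python3 - <<'E'
from fit import *
V={}
for n in("wrist","top","scene"):
    c=optics.get_calibration(n); im=optics.get_image(n).astype(int)
    d=finder.silhouettes("rest_cradle",n)[0]; b=d["box"]; m=np.zeros((420,560),bool)
    x0,x1,y0,y1=[int(v) for v in(b[0]-b[2]/2-4,b[0]+b[2]/2+4,b[1]-b[3]/2-4,b[1]+b[3]/2+4)]
    m[y0:y1,x0:x1]=((im[...,1]>90)&(im[...,0]>120))[y0:y1,x0:x1]  # pale wood on red
    V[n]=(c,m); print(n,m.sum(),d["region"].sum())
p0=np.array([.483,.303,.07])
for n in V: print(n,fit([V[n]],p0))
print("all",fit(list(V.values()),p0))
pose()
E
```

```text
wrist 2639 2334Traceback (most recent call last):
  File "<stdin>", line 5, in <module>
IndexError: list index out of range
```

Run:
```python
from fit import *
V={}
for n in("wrist","scene"):
    c=optics.get_calibration(n); im=optics.get_image(n).astype(int)
    ds=finder.silhouettes("rest_cradle",n)
    if not ds: print("none",n); continue
    b=ds[0]["box"]; m=np.zeros((420,560),bool)
    x0,x1,y0,y1=[int(v) for v in(b[0]-b[2]/2-4,b[0]+b[2]/2+4,b[1]-b[3]/2-4,b[1]+b[3]/2+4)]
    m[y0:y1,x0:x1]=((im[...,1]>90)&(im[...,0]>120))[y0:y1,x0:x1]
    V[n]=(c,m); print(n,b,m.sum(),ds[0]["region"].sum())
p0=np.array([.483,.303,.07])
for n in V: print(n,fit([V[n]],p0))
print("all",fit(list(V.values()),p0))
pose()
```

```text
wrist [142.6, 181.8, 82.4, 96.1] 2629 2201
scene [411.1, 210.2, 33.3, 36.9] 405 289
wrist (array([0.48146286, 0.31055356, 0.07192502]), np.float64(0.8895705521472392))
scene (array([0.47995673, 0.31184098, 0.07120067]), np.float64(0.9013452914798207))
all (array([0.48108218, 0.3110307 , 0.06563122]), np.float64(0.8829966750126801))
t 32.7 pos [0.4679 0.1797 0.1723] psi -0.06 z [ 0. -0. -1.] w 0.0205 f 39.3124258518219 [-0.   0.1 -0.5]
```

The rest is at (0.481, 0.311) with direction about 4°, and the wrist and scene fits agree (IoU 0.88). Moving over it and turning 4°.

Emit:
servo_tool([
  [0.3, -2.5, 0, 0, 0, 0, 0.9],
  [0.4, -4, 0, 0, 0, 0, 0.9],
  [0.4, -4, 0, 0, 0, 0, 0.9],
  [0.2, -2.6, 0, 0, 0, 0, 0.9],
  [0, 0, 0, 0, 0, -3.8, 0.9],
])

```text
clock: 33.2
position: [0.4814, 0.3146, 0.1721]
ee_rot: [-0.001, 0.999, 0.035, 0.0]
contact_force: [-0.7, -1.1, -1.2]
width: 0.0202
gripper_force: 39.4
```

Emit:
servo_tool([
  [0, 0, 2, 0, 0, 0, 0.9],
  [0, 0, 2.5, 0, 0, 0, 0.9],
  [0, 0, 2, 0, 0, 0, 0.9],
  [0, 0, 1.5, 0, 0, 0, 0.9],
  [0, 0, 0, 0, 0, 0, 0.9],
])

```text
clock: 33.7
position: [0.4793, 0.3103, 0.09]
ee_rot: [0.001, 0.999, 0.033, -0.002]
contact_force: [-0.1, -0.8, -1.2]
width: 0.0206
gripper_force: 39.4
```

Run:
```python
from h import *
pose()
a=optics.get_image("scene")[150:260,340:490,::-1]; W=optics.get_image("wrist")[:,:,::-1]
b=cv2.resize(a,(400,293),interpolation=cv2.INTER_CUBIC); c=cv2.resize(W,(391,293))
cv2.imwrite("pics/s10.png",np.hstack([b,c])); pose()
```

```text
t 33.7 pos [0.4793 0.3103 0.09  ] psi 3.78 z [-0.005 -0.002 -1.   ] w 0.0206 f 39.39643085002899 [-0.1 -0.8 -1.2]
t 33.8 pos [0.4811 0.3111 0.0924] psi 3.77 z [-0. -0. -1.] w 0.0206 f 39.39661681652069 [-0.1  1.  -0.2]
```

View pics/s10.png

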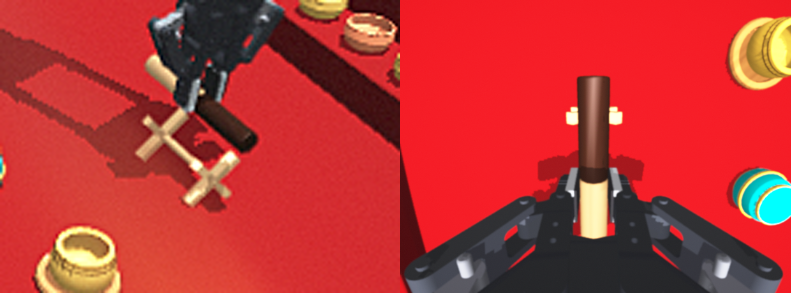

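The striker is centred over the rest: the X ends show evenly on both sides at wrist view (573,117) and (616,117). Lowering into the Vs.

Emit:
servo_tool([
  [0, 0, 1.5, 0, 0, 0, 0.9],
  [0, 0, 1.2, 0, 0, 0, 0.9],
  [0, 0, 0.8, 0, 0, 0, 0.9],
  [0, 0, 0.3, 0, 0, 0, 0.9],
  [0, 0, 0, 0, 0, 0, 0.9],
])

```text
clock: 34.3
position: [0.4807, 0.3111, 0.054]
ee_rot: [0.0, 0.999, 0.033, -0.0]
contact_force: [0.1, 0.5, -0.6]
width: 0.0205
gripper_force: 39.4
```

Emit:
servo_tool([
  [0, 0, 0.2, 0, 0, 0, 0.9],
  [0, 0, 0.1, 0, 0, 0, 0.9],
  [0, 0, 0.1, 0, 0, 0, 0.9],
  [0, 0, 0, 0, 0, 0, 0.9],
  [0, 0, 0, 0, 0, 0, 0.9],
])

```text
clock: 34.8
position: [0.4809, 0.3112, 0.0504]
ee_rot: [0.0, 0.999, 0.033, 0.0]
contact_force: [-0.5, -0.7, -1.1]
width: 0.02
gripper_force: 39.4
```

Emit:
servo_tool([
  [0, 0, 0.1, 0, 0, 0, 0.9],
  [0, 0, 0.1, 0, 0, 0, 0.9],
  [0, 0, 0.1, 0, 0, 0, 0.9],
  [0, 0, 0, 0, 0, 0, 0.9],
  [0, 0, 0, 0, 0, 0, 0.9],
])

```text
clock: 35.3
position: [0.4811, 0.3109, 0.0485]
ee_rot: [0.0, 0.999, 0.033, 0.0]
contact_force: [-0.9, -2.4, 8.1]
width: 0.0205
gripper_force: 40.3
```

Contact at the expected height. Releasing, then backing up.

Emit:
servo_tool([
  [0, 0, 0, 0, 0, 0, 0.5],
  [0, 0, 0, 0, 0, 0, 0.2],
  [0, 0, 0, 0, 0, 0, 0],
  [0, 0, 0, 0, 0, 0, -0.2],
  [0, 0, 0, 0, 0, 0, -0.2],
])

```text
clock: 35.8
position: [0.4808, 0.3112, 0.0471]
ee_rot: [0.0, 0.999, 0.033, -0.0]
contact_force: [-0.6, -0.3, -0.2]
width: 0.0512
gripper_force: 0.0
```

Emit:
servo_tool([
  [0, 0, -1, 0, 0, 0, -0.2],
  [0, 0, -2, 0, 0, 0, -0.2],
  [0, 0, -4, 0, 0, 0, -0.2],
  [0, 0, -4, 0, 0, 0, -0.2],
  [0, 0, -4, 0, 0, 0, -0.2],
])

```text
clock: 36.3
position: [0.4807, 0.3111, 0.1994]
ee_rot: [-0.0, 0.999, 0.033, 0.0]
contact_force: [0.8, 0.3, 0.1]
width: 0.051
gripper_force: 0.0
```

Emit:
servo_tool([
  [-2, 0, -2, 0, 0, 0, -0.2],
  [-2, 0, -2, 0, 0, 0, -0.2],
  [-2, 0, 0, 0, 0, 0, -0.2],
  [0, 0, 0, 0, 0, 0, -0.2],
  [0, 0, 0, 0, 0, 0, -0.2],
])

```text
clock: 36.8
position: [0.4212, 0.3073, 0.2378]
ee_rot: [-0.0, 0.999, 0.033, 0.001]
contact_force: [0.4, -0.4, -0.4]
width: 0.051
gripper_force: 0.0
```

Run:
```python
from h import *
pose()
a=optics.get_image("scene")[180:310,180:470,::-1]; cv2.imwrite("pics/s11.png",cv2.resize(a,(800,359),interpolation=cv2.INTER_CUBIC))
S=optics.get_calibration("scene")
for l,z in [("bowl_large_centre",.028),("bowl_middle_centre",.026),("bowl_small_centre",.024),("striker_centre",.046),("pot_centre",.023),("bell_centre",.043)]:
    print(l,[(round(d["p"],2),onz(S,d["at"],z).round(4)) for d in finder.tip_of(l,"scene")[:6]])
pose()
```

```text
t 36.8 pos [0.4212 0.3073 0.2378] psi 3.81 z [ 0.001  0.    -1.   ] w 0.051 f 0.0 [ 0.4 -0.4 -0.4]
bowl_large_centre [(0.74, array([0.6131, 0.0221]))]
bowl_middle_centre [(0.85, array([0.5968, 0.1428])), (0.57, array([ 0.441 , -0.1247])), (0.16, array([ 0.478 , -0.1266]))]
bowl_small_centre [(0.82, array([ 0.4394, -0.1252])), (0.74, array([ 0.4783, -0.239 ])), (0.72, array([ 0.3305, -0.2252])), (0.61, array([ 0.6667, -0.348 ])), (0.58, array([ 0.6092, -0.2636]))]
striker_centre [(0.56, array([0.5012, 0.3014])), (0.55, array([0.6395, 0.1193]))]
pot_centre [(0.93, array([0.4429, 0.1019]))]
bell_centre [(0.53, array([0.434 , 0.0136])), (0.25, array([0.6358, 0.1183]))]
t 37.15 pos [0.4214 0.3072 0.2367] psi 3.76 z [-0.001 -0.001 -1.   ] w 0.0512 f 0.0 [-0.8 -0.2  0.1]
```

View pics/s11.png

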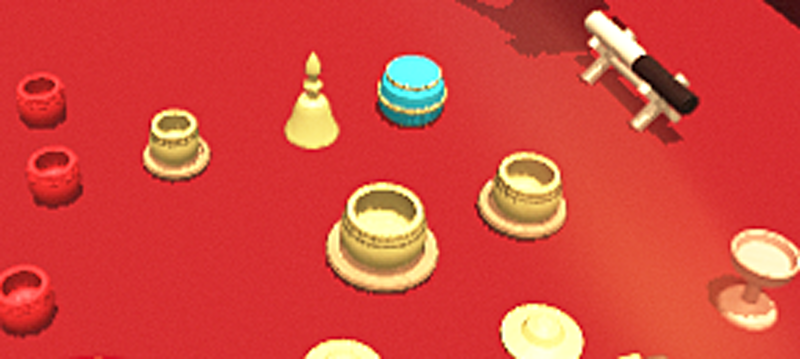

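All three bowls stand upright in their own stands (crop 175,140; 383,235; 523,195). The striker lies level across both Xs around (640,60), the pot and bell are where they were, and the arm is clear. Handing in.

```bash
python3 -c "
from rig import manip
print(manip.sign_off())"
```

```text
the job is handed in; nothing more can be done
None
```

I handed the job in at about 37 s: each bowl stands in its own stand, the striker lies in its rest, and the pot and bell look unmoved in the last picture; the sign-off returned no verdict.

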